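# Tap a tapered mill arbor home and shut its kit drawer

## Robot

A 7-joint arm with a two-finger parallel gripper is mounted at the origin on a cart in front of the work surface, level with it; the furniture and walls round the work are solid. World frame = base frame: x ahead of the robot, y to its left, z up, the work surface at z = 0. Lengths are in mm, angles in rad, forces in N, time in s.
With the tool pointing down it reaches from about 425 to 825 mm from the base axis. Payload 3.6 kg.
Tool frame: the origin (TCP) lies between the finger pads; the fingertips stand nose_length ahead of it and the grasp point (between the pads) lies 11 mm behind it (nose_length is the distance from the TCP to the fingertips, in mm); z points along the fingers, y is the line along which they close (so a half turn about z gives the same grasp; the last joint's range is limited). The gripper opens to 93 mm and grips with 3 to 60 N. Pads are 15 mm wide; open, the fingers measure 128 mm over their backs; the gripper's body (75 mm by 188 mm) begins 65 mm behind the grasp point.
Start: joints at [1.113, 0.615, -0.013, 1.423, 0.008, 1.103, -0.04], TCP at [271.446, -590.576, 226.64] pointing down, gripper open.
Joint ranges: [-3.12, 3.12], [-0.3, 2.06], [-1.34, 1.32], [0.26, 2.42], [-1.36, 4.5], [0.01, 1.98], [-2.84, 2.84]. Speed limits (rad/s): [2.79, 2.79, 3.14, 3.14, 3.14, 3.14, 3.14].

## Interface

Orientations are given as a 3x3 rotation matrix whose columns are the frame's x, y, z axes.
In Python, from workcell import * gives the robot as it stands.
- The arm moves only by the tool drive_tool, never from a script. Its argument "plan" is a list of rows, each a list of 3 entries, a list of its own where there are three numbers: the closure, from 0 (fully open) to 1 (shut), then the shift along the tool's x, y, z scaled (see below), then the turn about the tool's z scaled (see below). In form: [[gripper, [tx, ty, tz], yaw], ...]. A call has exactly 8 rows; each row shifts and turns the commanded pose from where the row before left it, along the tool's axes as they then stand; what a row does not reach is not made up. The controller multiplies each number of a shift by 0.05 m and each number of a turn by 180 degrees. A row lasts 1/10 s, in which the tool goes at most 50 mm and 8.59 degrees, less where a joint would pass 70% of its speed; a pose out of reach is approached as far as the arm can. A call with a number of a shift or a turn outside -1 to 1 is refused whole. A call with a gripper value outside its range is refused whole. The fingers move at their own pace and stop on an object; "force" is the grip in N (left out, the last holds). Time passes only in rows, so rows that do not move let the fingers close, or fill a call up. It gives the time, the measured TCP pose, the force, the opening and the grip force at its end, in the units of the state.
- get_state(): the state, without advancing time (a new reading comes with each control period).
- capture(name): name is "scene" or "side" or "wrist"; returns the picture (480x640x3 uint8, red, green, blue); there is no depth.
- get_calibration(name): a dict with "K" (3x3 intrinsics, pixels), "k1" (the pictures are not rectified: a ray, as slopes to the right and down, at radius r is drawn at 1 + k1 r^2 times it, then the intrinsics apply), "R" (3x3) and "t" (3): a world point X has camera coordinates R X + t. Camera axes: x right, y down, z forward; pixel columns grow to the right and rows downward; lengths in mm; the calibration is good to about 2 mm. A picture is of the moment at which its call begins: read the wrist's pose just before it. get_calibration takes no time and is no camera call; for the wrist camera it gives the pose at the moment of the call.
- hand_in(): hands the job in; it is judged then, once.
Trained networks look in the newest picture that a camera, given by its name, has taken for a name from the list of things; names that differ only in an ending like _2 or _b are one class to them, and where a whole thing is asked for, a point or a joint stands for the part that bears it (a point fixed in the world has none). Each returns a list of dicts, best first, with "confidence" (0 to 1); they miss things now and then, are a little off and sometimes report something else, mostly with a low value. They report only what shows in the picture. A call takes as long as a camera call. They do not tell look-alikes from the thing itself.
- cut_out(camera, query): "region" (480x640 bool, what is visible of it) and "box" ([left, top, right, bottom] in pixels, round what is visible of it).
- spot_point(camera, query): "position" ([row, column] in pixels: a listed point, or the origin of a listed thing).
The state is a dict: "time_s": time; "joints": joint angles; "qd": joint speeds; "effort": joint torques, N m; "tool_pos": TCP position; "orientation": TCP orientation; "ft_force": force on the tool from outside, world axes, zero at the start; "ft_torque": the same for the moment, N m; "finger_gap": opening from 0.0 (shut) to 1.0 (fully open); "finger_force": force on a finger pad.
Only numpy, scipy, OpenCV 4.12 (cv2) and the standard library are available. Lean on these libraries where they do the work, as an engineer would, in place of code of your own. Each camera call takes 0.05 s, during which the arm holds its last target. There are 200 camera calls.

## Task

Fit the orange-banded arbor to the mill: lift it out of the open kit drawer, stand its tapered shank in the socket of the mill drive and let go of it while it still stands proud, then tap it down on its top with the closed gripper until its head sits fully home on the spindle face. After that push the kit drawer home until it clicks in, with the blue-banded arbor still in it, and do not knock the bottles or the dish about.

Things in the scene. Friction and masses are not known exactly. Their poses are not given: they have to be found in the camera images.
- arbor_orange: The arbor to fit: steel cylinder head, 28 mm diameter, 34 mm tall, with orange band and dot on top; below it a tapered shank 34 mm long (18 mm diameter at the head, 11 mm at the tip). 0.12 kg give or take 30 %. Origin on the axis at the head's underside (head z 0 to 34 mm, shank z 0 to -34 mm), z up. Starts upright, hanging by its head in either slot of the open drawer.
- arbor_blue: The arbor that stays in the drawer: same head with blue band and dot, thin shank (12 to 8 mm) that does not fit the mill. Origin at the head's underside, z up. It hangs in the other slot, 68 mm from the orange one along the cabinet's y, leaving 40 mm between the heads.
- mill_drive: Mill drive, fixed: white box 120 x 120 x 50 mm (origin at its bottom centre) with a steel spindle nose, 43 mm diameter, 40 mm tall, upright on its middle. In the nose is a socket, 21 mm wide at the mouth, with sprung tapered leaves. Pushing the arbor down between them takes about 5 N at first, growing to 10 to 15 N near home; friction holds it wherever it is left.
- socket_face (a point): Centre of the socket's mouth in the spindle's upper face, 90 mm above the worktop; z up. The orange arbor drops in freely until its head is about 12 mm above the face, where the leaves grip it and it stays standing when let go. Home: underside of the head on the face, so that the arbor's origin meets this point; its top is then 124 mm above the worktop.
- kit_drawers: Small blue cabinet with one drawer, fixed, 170 mm deep (x), 174 mm wide (y), 104 mm tall. Origin at the bottom centre of its front face; its x points into the cabinet (the way the drawer shuts), z up. In the open drawer the arbor heads rest on white rails 52 mm above the worktop, 36 mm or more clear of the cabinet face and 25 mm or more clear of the drawer's front panel.
- drawer (a joint): How far the drawer is open, m: 0 is home. It starts 0.115 to 0.135 open. It slides with about 1 N; over the last 11 mm a sprung ball must be ridden over (about 6 N, its crest 5 mm before home), which, once well passed, pulls the drawer in to 0 and holds it.
- drawer_pull (a point): Centre of the front face of the drawer's pull strip, 86 mm above the worktop; 20 mm before the cabinet's front face when shut, moving with the drawer. The strip, 90 mm wide and 8 mm tall, stands 8 mm off the grey front panel, which is 168 mm wide and spans 8 to 96 mm in height. Push here along the cabinet's x.
- dropper_bottle: Bystander: amber dropper bottle with red bulb, 38 mm diameter, 109 mm tall; origin at its underside.
- weighing_bottle: Bystander: clear glass weighing bottle with lid, 37 mm diameter, 51 mm tall; origin at its underside.
- petri_dish: Bystander: flat glass dish, 64 mm diameter, 17 mm tall; origin at its underside.
There are look-alikes about, which are no part of the job. Leave any black or purple look-alike of the arbor_orange alone.

How it is judged:
By the outcome, as a careful person would: the job done as asked, in the order asked, and still so for the second after the job is handed in, with the robot touching nothing.
It also fails if it takes over 56 s, if anything falls off the work surface, if the arm or the gripper's body presses on something with over 40 N, if the wrist force passes 120 N, or if a joint passes its speed limit or range.

## Working session

There is one attempt and no reset: what is moved stays moved. The work goes in short steps, Python scripts to look and compute and a tool call to move; the robot and the scene stay as the last step left them, time stands still between calls to the robot, and variables do not carry over. Pictures are saved under pics/ and viewed, at most 12 in all, crops included, and the job is handed in when it is done.

Besides the shell and the picture viewer there is one more tool, called after "Call:" by a JSON object that holds its "method" and its "body", one argument or row to a line. drive_tool: Moves the arm, as the interface text tells. Shifts and turns lie within -1 to 1; 1 stands for 0.05 m of shift or 180 degrees of turn. Its arguments: {"type":"object","properties":{"plan":{"type":"array"},"force":{"type":"number"}},"required":["plan"]}

```bash
ls; mkdir -p pics; cat > h.py <<'E'
from workcell import *
import numpy as np, cv2
def ray(cal,px):  # px=(row,col)
    K=np.array(cal["K"]);R=np.array(cal["R"]);t=np.array(cal["t"])
    d=np.array([(px[1]-K[0,2])/K[0,0],(px[0]-K[1,2])/K[1,1]]);u=d.copy()
    for _ in range(20): u=d/(1+cal["k1"]*(u@u))
    return -R.T@t, R.T@np.array([u[0],u[1],1])
def onz(cal,px,z):
    c,d=ray(cal,px); return c+d*(z-c[2])/d[2]
def tri(rs):
    A=0;b=0
    for c,d in rs:
        d=d/np.linalg.norm(d);P=np.eye(3)-np.outer(d,d);A=A+P;b=b+P@c
    return np.linalg.solve(A,b)
def proj(cal,X):
    K=np.array(cal["K"]);p=np.array(cal["R"])@X+np.array(cal["t"]);u=p[:2]/p[2];u=u*(1+cal["k1"]*(u@u))
    return K[0,0]*u[0]+K[0,2],K[1,1]*u[1]+K[1,2]
E
python3 - <<'E'
from h import *
np.set_printoptions(precision=1,suppress=True)
s=get_state();print(s)
im={}
for n in("scene","side"):
    I=capture(n);im[n]=I;cal=get_calibration(n)
    c,_=ray(cal,(240,320));print(n,"cam",c)
    for q,z in [("arbor_orange",52),("arbor_blue",52),("mill_drive",0),("socket_face",90),("kit_drawers",0),("drawer_pull",86),("dropper_bottle",0),("weighing_bottle",0),("petri_dish",0)]:
        for r in spot_point(n,q)[:4]:
            print(n,q,np.round(r["confidence"],2),np.array(r["position"]),onz(cal,r["position"],z))
    cv2.imwrite(f"pics/{n}0.png",I[:,:,::-1])
E
```

```text
pics
{'time_s': 0.0, 'joints': array([ 1.1,  0.6, -0. ,  1.4,  0. ,  1.1, -0. ]), 'qd': array([ 0., -0.,  0., -0.,  0.,  0.,  0.]), 'effort': array([  0. , -45.9,   0.2, -16.6,  -0.1,   0. ,   0. ]), 'tool_pos': array([ 271.1, -589.9,  225.5]), 'orientation': array([[ 0.9,  0.4, -0. ],
       [ 0.4, -0.9,  0. ],
       [-0. , -0. , -1. ]]), 'ft_force': array([-0.2,  0.2,  0.2]), 'ft_torque': array([0., 0., 0.]), 'finger_force': 0.0, 'finger_gap': 0.9963325382769297}
scene cam [-287.7  450.4 1010. ]
scene arbor_orange 0.72 [236.7 419.8] [ 412.6 -200.    52. ]
scene arbor_orange 0.68 [193.7 429.6] [ 542.4 -324.9   52. ]
scene arbor_orange 0.66 [224.8 344.8] [542.8 -44.7  52. ]
scene arbor_orange 0.58 [205.1 400.7] [ 539.7 -223.3   52. ]
scene arbor_blue 0.66 [211.7 377.9] [ 546.  -151.7   52. ]
scene arbor_blue 0.52 [211.6 377.3] [ 547.1 -150.4   52. ]
scene mill_drive 0.91 [267.  302.1] [500.9 105.6   0. ]
scene socket_face 0.63 [245.8 300.7] [495.1 109.3  90. ]
scene kit_drawers 0.71 [209.5 377.7] [ 599.6 -188.8    0. ]
scene drawer_pull 0.6 [216.8 403.2] [ 468.7 -179.9   86. ]
scene
[... 262 characters left out ...]
02.3]
side arbor_orange 0.96 [355.7 279.8] [ 414.8 -239.4   52. ]
side arbor_orange 0.84 [280.5 340.2] [554.8 -74.8  52. ]
side arbor_orange 0.7 [395.4 374. ] [ 554.6 -340.4   52. ]
side arbor_orange 0.57 [334.1 352.1] [ 547.9 -214.1   52. ]
side arbor_blue 0.6 [309.3 351.5] [ 560.  -155.4   52. ]
side mill_drive 0.77 [244.6 302.8] [503.4 115.2   0. ]
side socket_face 0.9 [217.7 300.9] [499.4 102.2  90. ]
side kit_drawers 0.82 [337.2 379.2] [ 609.4 -188.5    0. ]
side drawer_pull 0.96 [311.8 303.4] [ 465.4 -177.2   86. ]
side dropper_bottle 0.89 [250.  374.6] [668.6  66.3   0. ]
side weighing_bottle 0.66 [182.1 291.4] [510.6 404.1   0. ]
side petri_dish 0.87 [276.8 259. ] [391.7  20.    0. ]
```

View pics/side0.png

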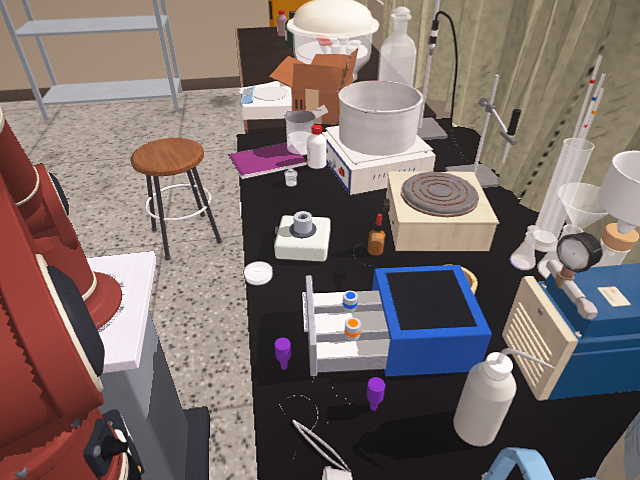

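View pics/scene0.png

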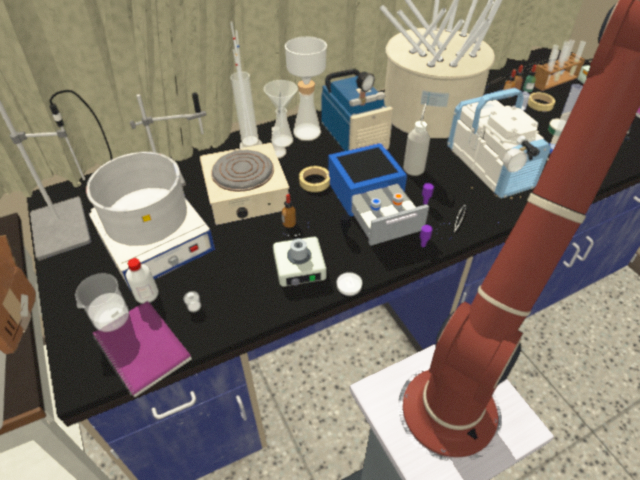

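The side view shows the orange-banded arbor at about (352,328) in the drawer slot nearer the camera, with the blue one at (350,300). Purple look-alikes stand at (283,350) and (376,390). The mill is at (302,235), the dish at (258,272) and the dropper bottle at (377,235). The scene view agrees.

```bash
cat >> h.py <<'E'
np.set_printoptions(precision=2,suppress=True)
def go(target,ytool_deg=None):
    "after turning, shift in tool units to target; turn units"
    s=get_state();R=np.array(s["orientation"]);p=np.array(s["tool_pos"])
    a=np.degrees(np.arctan2(R[1,1],R[0,1]));turn=0
    if ytool_deg is not None:
        turn=-((ytool_deg-a+180)%360-180)
        t=np.radians(turn);R=R@np.array([[np.cos(t),-np.sin(t),0],[np.sin(t),np.cos(t),0],[0,0,1]])
    print("pos",p,"ya",a,"turn deg",turn,"units",turn/180,"shift units total",R.T@(np.array(target)-p)/50, "gap",s["finger_gap"]*93,"F",s["ft_force"],"t",s["time_s"])
E
python3 - <<'E'
from h import *
import workcell
print([n for n in dir(workcell) if n[0]!='_'])
go([548,-187,225],-94)
s=get_state();cal=get_calibration("wrist");c,d=ray(cal,(240,320))
R=np.array(s["orientation"]);print("cam in tool",R.T@(c-s["tool_pos"]),R.T@d, cal["K"])
s_=get_calibration("scene");i=get_calibration("side")
for q,w in dict(orange=((205.1,400.7),(334.1,352.1)),blue=((211.7,377.9),(309.3,351.5)),pull=((216.8,403.2),(311.8,303.4)),sock=((245.8,300.7),(217.7,300.9))).items():print(q,tri([ray(s_,w[0]),ray(i,w[1])]))
E
```

```text
['IKError', 'capture', 'cut_out', 'get_calibration', 'get_state', 'hand_in', 'nose_length', 'spot_point']
pos [ 271.43 -590.59  226.65] ya -65.3182802990408 turn deg 28.681719700959206 units 0.15934288722755113 shift units total [ 4.95 -8.44  0.03] gap 92.59267870571185 F [-0.38  0.19 -0.43] t 1.0
cam in tool [  80.2    -0.69 -158.51] [-0.27 -0.02  0.96] [[412.21   0.   326.46]
 [  0.   412.21 245.98]
 [  0.     0.     1.  ]]
orange [ 542.49 -220.56   55.71]
blue [ 556.61 -154.8    46.92]
pull [ 465.98 -178.47   88.14]
sock [499.62 107.71  85.55]
```

Call:
{"method": "drive_tool", "body": {
  "plan": [
    [0,[0,0,0],0.04],
    [0,[0,0,0],0.04],
    [0,[0,0,0],0.04],
    [0,[0,0,0],0.04],
    [0,[0.41,-0.7,0],0],
    [0,[0.41,-0.7,0],0],
    [0,[0.41,-0.7,0],0],
    [0,[0.41,-0.7,0],0]
  ],
  "force": 30
}}

```text
time_s: 1.8
tool_pos: [364.2, -455.5, 226.8]
orientation: [[0.997, -0.072, 0.0], [-0.072, -0.997, -0.0], [0.0, 0.0, -1.0]]
ft_force: [0.4, 0.4, 0.5]
finger_gap: 0.996
finger_force: 0.0
```

Call:
{"method": "drive_tool", "body": {
  "plan": [
    [0,[0.41,-0.7,0],0],
    [0,[0.41,-0.7,0],0],
    [0,[0.41,-0.7,0],0],
    [0,[0.41,-0.7,0],0],
    [0,[0.41,-0.7,0],0],
    [0,[0.41,-0.7,0],0],
    [0,[0.41,-0.7,0],0],
    [0,[0.41,-0.7,0],0]
  ]
}}

```text
time_s: 2.6
tool_pos: [547.8, -187.9, 226.9]
orientation: [[0.997, -0.072, 0.001], [-0.072, -0.997, -0.0], [0.001, 0.0, -1.0]]
ft_force: [0.4, -0.5, 0.1]
finger_gap: 0.995
finger_force: 0.0
```

```bash
python3 - <<'E'
from h import *
import workcell
print("nose",workcell.nose_length if not callable(workcell.nose_length) else workcell.nose_length())
go([548,-187,225],-94)
cal=get_calibration("wrist");I=capture("wrist");cv2.imwrite("pics/w1.png",I[:,:,::-1])
for q,z in [("arbor_orange",52),("arbor_blue",52),("kit_drawers",0),("drawer_pull",86)]:
    for r in spot_point("wrist",q)[:4]: print(q,r["confidence"],r["position"],onz(cal,r["position"],z))
E
```

```text
nose 8.0
pos [ 547.83 -187.88  226.94] ya -94.11732086989034 turn deg -0.11732086989033519 units -0.0006517826105018621 shift units total [ 0.   -0.02  0.04] gap 92.55161692842375 F [ 0.41 -0.51  0.11] t 2.6
arbor_orange 0.97 [221.6, 172.7] [558.68 -59.    52.  ]
arbor_orange 0.92 [193.2, 488.2] [ 563.67 -321.04   52.  ]
arbor_orange 0.91 [346.3, 372.8] [ 429.76 -220.88   52.  ]
arbor_orange 0.64 [220.9, 357.5] [ 548.01 -212.81   52.  ]
arbor_blue 0.68 [214.1, 280.3] [ 558.37 -149.52   52.  ]
kit_drawers 0.67 [149.0, 318.6] [ 605.54 -183.95    0.  ]
kit_drawers 0.44 [335.0, 313.6] [ 416.85 -164.01    0.  ]
drawer_pull 0.57 [332.3, 314.6] [ 466.21 -171.43   86.  ]
```

View pics/w1.png

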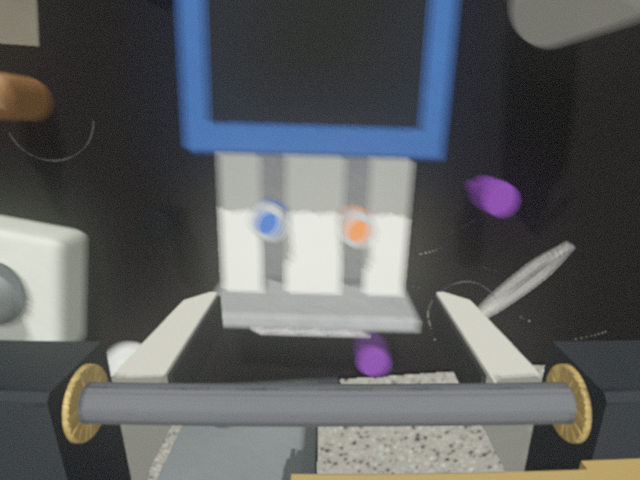

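The wrist view shows the drawer with the blue dot at (268,223) and the orange dot at (358,228). The purple look-alikes are outside it, and the cabinet is tilted slightly from the tool. I'll locate the dots by colour.

```bash
cat >> h.py <<'E'
def dot(I,col,win):
    h=cv2.cvtColor(I,cv2.COLOR_RGB2HSV);lo,hi={"o":((5,150,120),(20,255,255)),"b":((105,150,90),(120,255,255))}[col]
    m=cv2.inRange(h,lo,hi);w=np.zeros_like(m);w[win[0]:win[1],win[2]:win[3]]=1;m=m*w
    n,l,st,c=cv2.connectedComponentsWithStats(m);k=1+np.argmax(st[1:,4]);return (c[k][1],c[k][0]),st[k]
E
python3 - <<'E'
from h import *
cal=get_calibration("wrist");I=capture("wrist")
o,so=dot(I,"o",(195,260,330,390));b,sb=dot(I,"b",(195,260,240,300))
print(o,so,b,sb)
O=onz(cal,o,86);B=onz(cal,b,86);print(O,B,np.linalg.norm(O-B),np.degrees(np.arctan2(*(O-B)[1::-1])))
L=onz(cal,(151,186),104);R=onz(cal,(158,444),104);print("cab edge",L,R,np.linalg.norm(L-R),np.degrees(np.arctan2(*(R-L)[1::-1])))
L=onz(cal,(318,223),96);R=onz(cal,(329,420),96);print("panel",L,R,np.linalg.norm(L-R),np.degrees(np.arctan2(*(R-L)[1::-1])))
go([O[0],O[1],100],-96)
E
```

```text
Traceback (most recent call last):
  File "h.py", line 30, in dot
    n,l,st,c=cv2.connectedComponentsWithStats(m);k=1+np.argmax(st[1:,4]);return (c[k][1],c[k][0]),st[k]
                                                     ~~~~~~~~~^^^^^^^^^^
ValueError: attempt to get argmax of an empty sequence
```

```bash
sed -i 's/(5,150,120),(20,255,255)/(3,90,120),(22,255,255)/; s/(105,150,90),(120,255,255)/(100,110,90),(125,255,255)/' h.py
python3 - <<'E'
from h import *
cal=get_calibration("wrist");I=capture("wrist")
h=cv2.cvtColor(I,cv2.COLOR_RGB2HSV);print(h[230,358],h[223,268])
o,so=dot(I,"o",(195,260,330,390));b,sb=dot(I,"b",(195,260,240,300))
print(o,so,b,sb)
O=onz(cal,o,86);B=onz(cal,b,86);print(O,B,np.linalg.norm(O-B),np.degrees(np.arctan2(*(O-B)[1::-1])))
L=onz(cal,(151,186),104);R=onz(cal,(158,444),104);print("cab edge",L,R,np.linalg.norm(L-R),np.degrees(np.arctan2(*(R-L)[1::-1])))
L=onz(cal,(318,223),96);R=onz(cal,(329,420),96);print("panel",L,R,np.linalg.norm(L-R),np.degrees(np.arctan2(*(R-L)[1::-1])))
go([O[0],O[1],100],-96)
E
```

```text
[ 13 138 226] [109 123 201]
(np.float64(230.77833753148616), np.float64(357.3022670025189)) [346 220  23  23 397] (np.float64(223.76584022038568), np.float64(267.60330578512395)) [257 214  22  21 363]
[ 546.6  -213.54   86.  ] [ 557.02 -147.08   86.  ] 67.26522100405529 -98.90974837776534
cab edge [ 615.25 -100.96  104.  ] [ 597.58 -273.51  104.  ] 173.4500062871685 -95.84461739702871
panel [ 487.29 -105.38   96.  ] [ 466.29 -257.8    96.  ] 153.85771271249544 -97.84531660636405
pos [ 545.95 -191.37  226.77] ya -94.30166236180703 turn deg 1.6983376381929816 units 0.00943520910107212 shift units total [0.06 0.44 2.54] gap 93.13995793425754 F [-0.42 -0.32  0.02] t 2.95
```

Call:
{"method": "drive_tool", "body": {
  "plan": [
    [0.5,[0,0,0],0.015],
    [0.5,[0.04,0.22,0],0],
    [0.5,[0.03,0.23,0],0],
    [0.5,[0,0,0.6],0],
    [0.5,[0,0,0.6],0],
    [0.5,[0,0,0.6],0],
    [0.5,[0,0,0.4],0],
    [0.5,[0,0,0],0]
  ]
}}

```text
time_s: 3.75
tool_pos: [545.1, -213.3, 113.7]
orientation: [[0.993, -0.121, -0.007], [-0.121, -0.993, 0.001], [-0.007, -0.001, -1.0]]
ft_force: [-0.4, 0.7, -0.2]
finger_gap: 0.5
finger_force: 0.0
```

```bash
python3 - <<'E'
from h import *
import time
capture("wrist");cal=get_calibration("wrist");I=capture("wrist");cv2.imwrite("pics/w2.png",I[:,:,::-1])
o,so=dot(I,"o",(100,330,200,440));b,sb=dot(I,"b",(100,330,100,340))
print(o,so,b,sb)
O=onz(cal,o,86);B=onz(cal,b,86);print(O,B,np.linalg.norm(O-B),np.degrees(np.arctan2(*(O-B)[1::-1])))
go([O[0],O[1],65],-97)
E
```

```text
(np.float64(291.3209200438116), np.float64(327.85323110624313)) [311 275  35  33 913] (np.float64(160.13285689684864), np.float64(219.444033063544)) [  100   134   240    55 11614]
[ 546.74 -213.47   86.  ] [ 615.91 -172.66   86.  ] 80.30935160691442 -149.456008031239
pos [ 547.74 -213.71  117.  ] ya -96.90255739328433 turn deg 0.09744260671567417 units 0.0005413478150870787 shift units total [-0.02 -0.    1.04] gap 46.552336423101245 F [ 0.28 -0.18  0.11] t 3.85
```

View pics/w2.png

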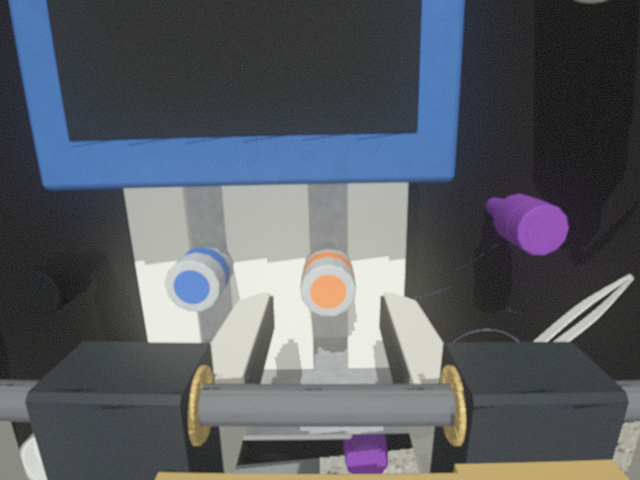

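The orange dot at (328,291) lies midway between the two fingers, and the blue head at (192,287) is clear of them. Next I descend and grip.

Call:
{"method": "drive_tool", "body": {
  "plan": [
    [0.5,[-0.02,0,0.4],0],
    [0.5,[0,0,0.4],0],
    [0.5,[0,0,0.24],0],
    [0.5,[0,0,0],0],
    [1,[0,0,0],0],
    [1,[0,0,0],0],
    [1,[0,0,0],0],
    [1,[0,0,0],0]
  ],
  "force": 30
}}

```text
time_s: 4.65
tool_pos: [547.6, -213.2, 65.9]
orientation: [[0.993, -0.119, 0.003], [-0.119, -0.993, -0.002], [0.003, 0.002, -1.0]]
ft_force: [-1.4, -1.5, 3.2]
finger_gap: 0.296
finger_force: 30.0
```

Call:
{"method": "drive_tool", "body": {
  "plan": [
    [1,[0,0,-0.3],0],
    [1,[0,0,-0.5],0],
    [1,[0,0,-0.6],0],
    [1,[0,0,-0.6],0],
    [1,[0,0,-0.5],0],
    [1,[0,0,-0.1],0],
    [1,[0,0,0],0],
    [1,[0,0,0],0]
  ]
}}

```text
time_s: 5.45
tool_pos: [545.7, -211.3, 193.0]
orientation: [[0.993, -0.118, -0.003], [-0.118, -0.993, 0.001], [-0.003, -0.001, -1.0]]
ft_force: [-0.7, 0.0, -1.5]
finger_gap: 0.296
finger_force: 30.0
```

```bash
python3 - <<'E'
from h import *
go([499,107,195])
E
```

```text
pos [ 545.68 -211.32  193.03] ya -96.80343593824804 turn deg 0 units 0.0 shift units total [-1.68 -6.21 -0.03] gap 27.494634840251457 F [-0.75  0.01 -1.47] t 5.45
```

Call:
{"method": "drive_tool", "body": {
  "plan": [
    [1,[-0.2,-0.5,0],0],
    [1,[-0.25,-0.8,0],0],
    [1,[-0.25,-0.8,0],0],
    [1,[-0.25,-0.8,0],0],
    [1,[-0.25,-0.8,0],0],
    [1,[-0.25,-0.8,0],0],
    [1,[-0.23,-0.4,0],0],
    [1,[0,0,0],0]
  ]
}}

```text
time_s: 6.25
tool_pos: [489.8, 45.9, 193.0]
orientation: [[0.994, -0.11, -0.005], [-0.11, -0.994, 0.002], [-0.005, -0.002, -1.0]]
ft_force: [0.1, -0.4, -2.3]
finger_gap: 0.295
finger_force: 30.0
```

```bash
python3 - <<'E'
from h import *
capture("side");cal=get_calibration("wrist");I=capture("wrist");cv2.imwrite("pics/w3.png",I[:,:,::-1])
print(get_state()["tool_pos"])
for r in spot_point("wrist","socket_face")[:2]: print(r["confidence"],r["position"],onz(cal,r["position"],90))
for r in cut_out("wrist","arbor_orange")[:2]: print(r["box"],r["confidence"])
go([499,107,195])
E
```

```text
[491.7   41.03 193.52]
0.72 [240.1, 218.0] [504.52 114.54  90.  ]
[427.8, 110.6, 478.4, 150.9] 0.74
[619.8, 257.2, 640.0, 284.1] 0.63
pos [492.43  39.5  193.97] ya -96.96678755767317 turn deg 0 units 0.0 shift units total [-0.03 -1.36 -0.02] gap 27.37631359909594 F [-0.33 -0.09 -1.49] t 6.45
```

View pics/w3.png

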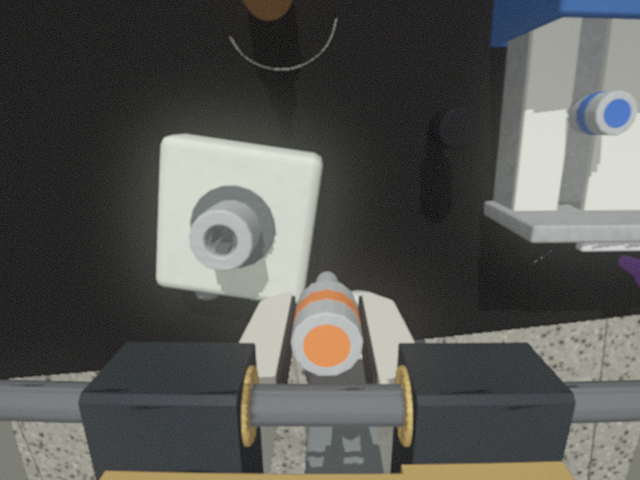

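The held arbor's dot is at (327,346). The spindle's socket mouth is at about (220,238) and a black look-alike stands at (455,130). I'll refine the socket position and check the camera's bias against the held arbor.

```bash
python3 - <<'E'
from h import *
cal=get_calibration("wrist");s=get_state();p=s["tool_pos"];I=capture("wrist")
o,so=dot(I,"o",(320,380,280,370));print(o,so[4],"dot world",onz(cal,o,p[2]+20),"tcp",p, "z axis",s["orientation"][:,2])
g=cv2.cvtColor(I,cv2.COLOR_RGB2GRAY)
sub=g[195:280,180:265];cv2.imwrite("pics/c.png",np.hstack([cv2.resize(I[195:280,180:265,::-1],None,fx=7,fy=7,interpolation=cv2.INTER_CUBIC)]))
for px in [(240,218),(237,220),(235,221)]:print(px,onz(cal,px,90))
# predicted circles for a centre guess
for c in [(504.5,114.5)]:
    pts=[proj(cal,np.array([c[0]+21.5*np.cos(a),c[1]+21.5*np.sin(a),90])) for a in np.arange(0,6.28,np.pi/2)];print(np.array(pts))
E
```

```text
(np.float64(345.4906270200388), np.float64(326.42146089204914)) 1547 dot world [491.55  40.5  213.97] tcp [492.43  39.5  193.97] z axis [-0. -0. -1.]
(240, 218) [506.63 111.01  90.  ]
(237, 220) [508.5  109.28  90.  ]
(235, 221) [509.77 108.36  90.  ]
[[206.98 212.24]
 [182.17 247.45]
 [219.81 273.76]
 [245.21 239.87]]
```

View pics/c.png

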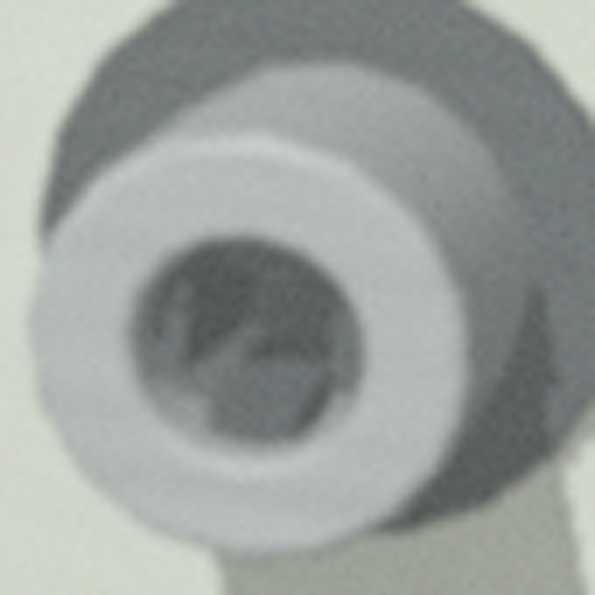

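```bash
python3 - <<'E'
from h import *
cal=get_calibration("wrist");p=get_state()["tool_pos"]
S=onz(cal,(243.4,214.9),90);D=onz(cal,(345.5,326.4),p[2]+20);print(S,S-D)
T=p+(S-D)*[1,1,0];print(T);go([T[0],T[1],150],-97)
print(get_state()["orientation"])
E
```

```text
[504.74 113.51  90.  ] [  13.05   73.1  -124.15]
[505.62 112.48 194.15]
pos [492.57  39.38 194.15] ya -96.99150032603558 turn deg 0.008499673964422527 units 4.7220410913458484e-05 shift units total [ 0.08 -1.48  0.88] gap 27.333389008569082 F [ 0.08 -0.66 -1.21] t 6.5
[[ 0.99 -0.12 -0.  ]
 [-0.12 -0.99 -0.  ]
 [-0.    0.   -1.  ]]
```

Call:
{"method": "drive_tool", "body": {
  "plan": [
    [1,[0.04,-0.5,0],0],
    [1,[0.04,-0.6,0],0],
    [1,[0,-0.38,0],0],
    [1,[0,0,0.3],0],
    [1,[0,0,0.4],0],
    [1,[0,0,0.2],0],
    [1,[0,0,0],0],
    [1,[0,0,0],0]
  ]
}}

```text
time_s: 7.3
tool_pos: [505.7, 113.6, 149.9]
orientation: [[0.993, -0.12, 0.0], [-0.12, -0.993, -0.0], [0.0, 0.0, -1.0]]
ft_force: [0.4, 0.1, -0.8]
finger_gap: 0.295
finger_force: 30.0
```

```bash
python3 - <<'E'
from h import *
I=capture("side");J=capture("wrist");cv2.imwrite("pics/s4.png",np.hstack([cv2.resize(I[170:270,260:360,::-1],(400,400),interpolation=2),cv2.resize(J[130:380,200:450,::-1],(400,400))]))
go([505.6,112.5,120])
E
```

```text
pos [506.   114.02 150.53] ya -96.86473020562114 turn deg 0 units 0.0 shift units total [-0.01  0.03  0.61] gap 27.80026186129672 F [-0.17 -0.02 -1.  ] t 7.4
```

View pics/s4.png

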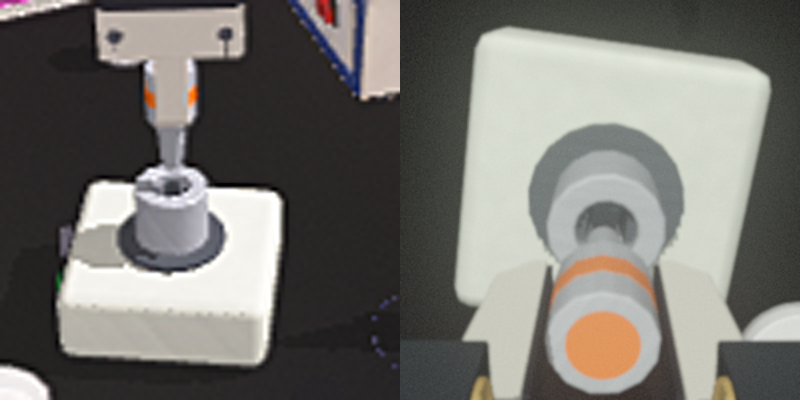

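The side crop on the left shows the shank tip just over the socket, and the wrist crop on the right shows the shank in line with the hole. Next I lower it.

Call:
{"method": "drive_tool", "body": {
  "plan": [
    [1,[0,0.03,0.1],0],
    [1,[0,0,0.1],0],
    [1,[0,0,0.1],0],
    [1,[0,0,0.1],0],
    [1,[0,0,0.1],0],
    [1,[0,0,0.06],0],
    [1,[0,0,0],0],
    [1,[0,0,0],0]
  ]
}}

```text
time_s: 8.2
tool_pos: [504.9, 112.8, 121.6]
orientation: [[0.993, -0.119, -0.0], [-0.119, -0.993, 0.0], [-0.0, 0.0, -1.0]]
ft_force: [-0.4, 0.3, -0.7]
finger_gap: 0.295
finger_force: 30.0
```

No contact force yet, so I go a little further.

Call:
{"method": "drive_tool", "body": {
  "plan": [
    [1,[0,0,0.04],0],
    [1,[0,0,0.04],0],
    [1,[0,0,0.02],0],
    [1,[0,0,0],0],
    [1,[0,0,0],0],
    [1,[0,0,0],0],
    [1,[0,0,0],0],
    [1,[0,0,0],0]
  ]
}}

```text
time_s: 9.0
tool_pos: [504.6, 112.9, 116.5]
orientation: [[0.993, -0.119, -0.001], [-0.119, -0.993, 0.0], [-0.001, 0.0, -1.0]]
ft_force: [-1.8, -0.1, -2.7]
finger_gap: 0.295
finger_force: 30.0
```

Call:
{"method": "drive_tool", "body": {
  "plan": [
    [1,[0,0,0.03],0],
    [1,[0,0,0.02],0],
    [1,[0,0,0],0],
    [1,[0,0,0],0],
    [1,[0,0,0],0],
    [1,[0,0,0],0],
    [1,[0,0,0],0],
    [1,[0,0,0],0]
  ]
}}

```text
time_s: 9.8
tool_pos: [504.8, 112.8, 114.6]
orientation: [[0.993, -0.119, -0.0], [-0.119, -0.993, 0.0], [-0.0, -0.0, -1.0]]
ft_force: [-4.5, 0.2, 4.7]
finger_gap: 0.296
finger_force: 30.0
```

The leaves have gripped at about 5 N. I release and rise.

Call:
{"method": "drive_tool", "body": {
  "plan": [
    [0.4,[0,0,0],0],
    [0.4,[0,0,0],0],
    [0.4,[0,0,0],0],
    [0.4,[0,0,-0.3],0],
    [0.4,[0,0,-0.6],0],
    [0.4,[0,0,-0.6],0],
    [1,[0,0,-0.1],0],
    [1,[0,0,0],0]
  ]
}}

```text
time_s: 10.6
tool_pos: [505.9, 112.8, 195.0]
orientation: [[0.993, -0.119, 0.003], [-0.119, -0.993, 0.001], [0.003, -0.001, -1.0]]
ft_force: [-0.1, 0.1, -0.1]
finger_gap: 0.479
finger_force: 0.0
```

```bash
python3 - <<'E'
from h import *
capture("scene");cal=get_calibration("wrist");J=capture("wrist");I=capture("side");cv2.imwrite("pics/s5.png",np.hstack([cv2.resize(I[170:270,260:360,::-1],(400,400),interpolation=2),cv2.resize(J[130:380,200:450,::-1],(400,400))]))
o,so=dot(J,"o",(150,430,230,430));print(o,so);P=onz(cal,o,135)
print(P);go([P[0],P[1],145])
E
```

```text
(np.float64(273.7517531556802), np.float64(326.28330995792425)) [311 260  31  29 713]
[503.62 113.82 135.  ]
pos [504.18 112.57 192.88] ya -96.81468605639262 turn deg 0 units 0.0 shift units total [-0.01 -0.02  0.96] gap 32.522978264072094 F [ 0.46  0.16 -0.17] t 10.75
```

View pics/s5.png

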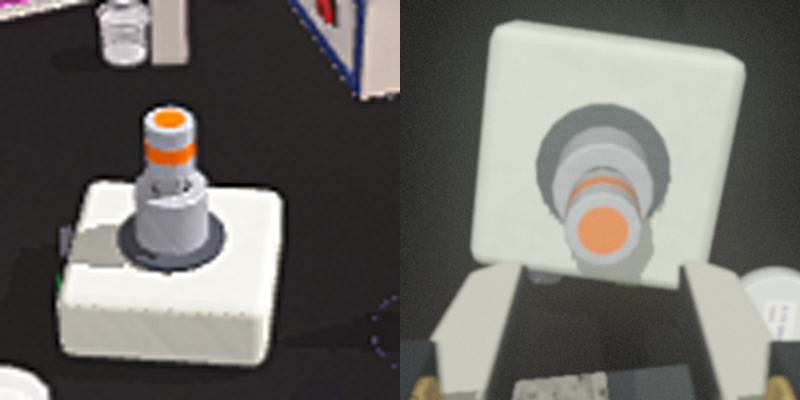

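The arbor stands upright and proud in the socket. I close the gripper and press down on its top.

Call:
{"method": "drive_tool", "body": {
  "plan": [
    [1,[-0.01,-0.01,0.3],0],
    [1,[0,0,0.4],0],
    [1,[0,0,0.24],0],
    [1,[0,0,0],0],
    [1,[0,0,0.1],0],
    [1,[0,0,0.1],0],
    [1,[0,0,0.1],0],
    [1,[0,0,0],0]
  ]
}}

```text
time_s: 11.55
tool_pos: [505.7, 113.6, 133.8]
orientation: [[0.993, -0.119, 0.003], [-0.119, -0.993, 0.001], [0.003, -0.001, -1.0]]
ft_force: [-0.5, -0.4, 5.7]
finger_gap: 0.004
finger_force: 2.8
```

Call:
{"method": "drive_tool", "body": {
  "plan": [
    [1,[0,0,0.06],0],
    [1,[0,0,0.06],0],
    [1,[0,0,0.06],0],
    [1,[0,0,0],0],
    [1,[0,0,0],0],
    [1,[0,0,0],0],
    [1,[0,0,0],0],
    [1,[0,0,0],0]
  ]
}}

```text
time_s: 12.35
tool_pos: [506.2, 113.8, 132.0]
orientation: [[0.993, -0.119, 0.006], [-0.119, -0.993, 0.003], [0.006, -0.003, -1.0]]
ft_force: [-13.1, -2.4, 52.5]
finger_gap: 0.002
finger_force: 25.9
```

52 N with the tips at 124 mm means the head is home. I back off at once.

Call:
{"method": "drive_tool", "body": {
  "plan": [
    [1,[0,0,-0.2],0],
    [1,[0,0,-0.4],0],
    [1,[0,0,-0.6],0],
    [1,[0,0,-0.6],0],
    [1,[0,0,-0.2],0],
    [1,[0,0,0],0],
    [1,[0,0,0],0],
    [1,[0,0,0],0]
  ]
}}

```text
time_s: 13.15
tool_pos: [503.6, 113.2, 221.6]
orientation: [[0.993, -0.119, -0.003], [-0.119, -0.993, -0.001], [-0.003, 0.001, -1.0]]
ft_force: [-0.4, -0.3, -0.2]
finger_gap: 0.006
finger_force: 0.0
```

```bash
python3 - <<'E'
from h import *
cal=get_calibration("wrist");J=capture("wrist");I=capture("side");cv2.imwrite("pics/s6.png",np.hstack([cv2.resize(I[170:270,260:360,::-1],(400,400),interpolation=2),cv2.resize(J[130:380,200:450,::-1],(400,400))]))
cs=get_calibration("side");r=spot_point("side","drawer_pull")[0];print(r["confidence"],onz(cs,r["position"],86))
go([440,-170,200])
E
```

```text
0.76 [ 465.33 -171.56   86.  ]
pos [503.99 113.22 222.04] ya -96.81294118114968 turn deg 0 units 0.0 shift units total [-0.6   5.78  0.45] gap 0.6861403978955865 F [0.16 0.36 0.53] t 13.3
```

View pics/s6.png

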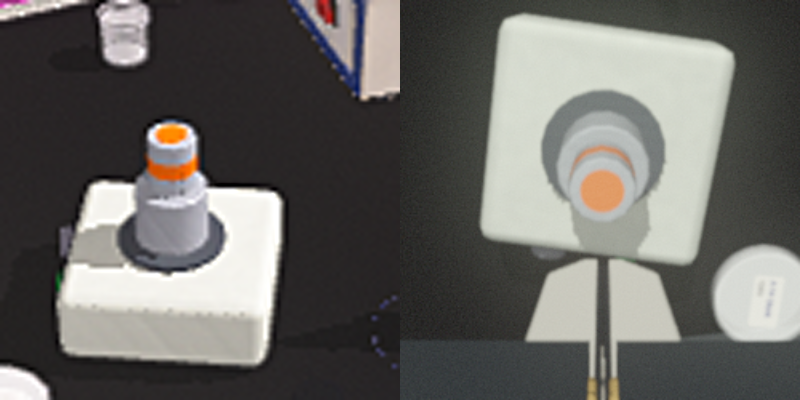

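The head is seated on the spindle face in both crops. Now for the drawer: I check where the purple arbor near the pull stands before going down there.

```bash
python3 - <<'E'
from h import *
s=get_calibration("scene");i=get_calibration("side")
print(tri([ray(s,(236.7,419.8)),ray(i,(355.7,279.8))]))
E
```

```text
[ 421.5  -216.96   29.02]
```

Call:
{"method": "drive_tool", "body": {
  "plan": [
    [1,[-0.05,0.5,0],0],
    [1,[-0.1,0.9,0],0],
    [1,[-0.1,0.9,0],0],
    [1,[-0.1,0.9,0],0],
    [1,[-0.1,0.9,0],0],
    [1,[-0.1,0.9,0],0],
    [1,[0,0.7,0],0],
    [1,[0,0.08,0],0]
  ]
}}

```text
time_s: 14.1
tool_pos: [441.3, -176.0, 222.9]
orientation: [[0.992, -0.128, -0.001], [-0.128, -0.992, -0.003], [-0.0, 0.003, -1.0]]
ft_force: [-0.1, -1.1, -0.5]
finger_gap: 0.001
finger_force: 0.0
```

```bash
python3 - <<'E'
from h import *
capture("scene");cal=get_calibration("wrist");J=capture("wrist")
for r in spot_point("wrist","drawer_pull")[:2]:print(r["confidence"],r["position"],onz(cal,r["position"],86))
for r in spot_point("wrist","arbor_orange")[:4]:print(r["confidence"],r["position"],onz(cal,r["position"],34))
cv2.imwrite("pics/w7.png",J[:,:,::-1])
go([444,-170,86])
E
```

```text
0.56 [205.3, 319.7] [ 464.74 -170.85   86.  ]
0.74 [102.0, 159.1] [555.21 -51.36  34.  ]
0.71 [51.9, 502.8] [ 558.34 -327.21   34.  ]
0.55 [239.4, 388.5] [ 417.17 -224.64   34.  ]
pos [ 443.24 -168.68  222.77] ya -96.68437472699748 turn deg 0 units 0.0 shift units total [0.02 0.03 2.74] gap 0.528888260062912 F [-0.53 -0.12  0.22] t 14.3
```

View pics/w7.png

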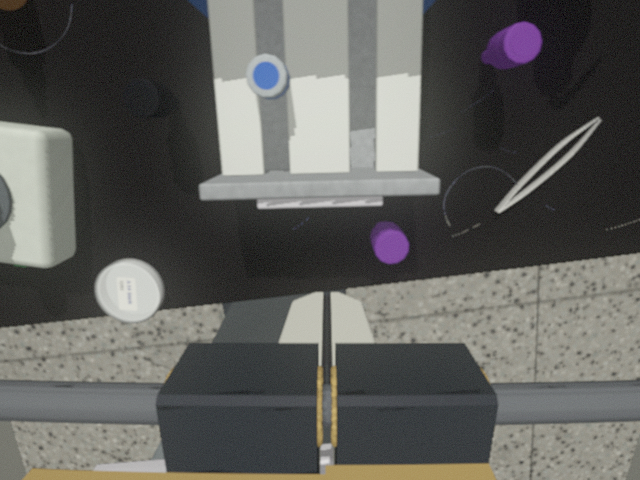

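The wrist view shows the pull strip at (320,203), the purple arbor at (390,243) just right of my descent path, and the blue arbor still in its slot at (267,76). I descend slightly to the left of centre for clearance.

Call:
{"method": "drive_tool", "body": {
  "plan": [
    [1,[0,-0.1,0.4],0],
    [1,[0,0,0.6],0],
    [1,[0,0,0.6],0],
    [1,[0,0,0.6],0],
    [1,[0,0,0.4],0],
    [1,[0,0,0.14],0],
    [1,[0,0,0],0],
    [1,[0,0,0],0]
  ]
}}

```text
time_s: 15.1
tool_pos: [444.5, -164.8, 86.9]
orientation: [[0.993, -0.117, 0.002], [-0.117, -0.993, -0.0], [0.002, -0.0, -1.0]]
ft_force: [0.8, -0.6, 0.2]
finger_gap: 0.007
finger_force: 0.0
```

Call:
{"method": "drive_tool", "body": {
  "plan": [
    [1,[0.08,0,0],0],
    [1,[0.08,0,0],0],
    [1,[0.08,0,0],0],
    [1,[0.1,0.03,0],0],
    [1,[0.1,0.02,0],0],
    [1,[0.1,0,0],0],
    [1,[0.1,0,0],0],
    [1,[0.1,0,0],0]
  ]
}}

```text
time_s: 15.9
tool_pos: [480.4, -172.2, 86.1]
orientation: [[0.993, -0.119, -0.0], [-0.119, -0.993, 0.0], [-0.0, -0.0, -1.0]]
ft_force: [-0.4, 0.7, 0.9]
finger_gap: 0.007
finger_force: 0.5
```

Call:
{"method": "drive_tool", "body": {
  "plan": [
    [1,[0.14,0,0],0],
    [1,[0.14,0,0],0],
    [1,[0.14,0,0],0],
    [1,[0.14,0,0],0],
    [1,[0.14,0,0],0],
    [1,[0.14,0,0],0],
    [1,[0.14,0,0],0],
    [1,[0.14,0,0],0]
  ]
}}

```text
time_s: 16.7
tool_pos: [536.1, -178.9, 86.1]
orientation: [[0.993, -0.119, -0.0], [-0.119, -0.993, 0.0], [-0.0, -0.0, -1.0]]
ft_force: [-0.5, 0.4, -0.5]
finger_gap: 0.004
finger_force: 0.5
```

Call:
{"method": "drive_tool", "body": {
  "plan": [
    [1,[0.12,0,0],0],
    [1,[0.12,0,0],0],
    [1,[0.12,0,0],0],
    [1,[0.1,0,0],0],
    [1,[0.1,0,0],0],
    [1,[0,0,0],0],
    [1,[0,0,0],0],
    [1,[0,0,0],0]
  ]
}}

```text
time_s: 17.5
tool_pos: [563.5, -182.6, 86.3]
orientation: [[0.993, -0.119, 0.001], [-0.119, -0.993, -0.001], [0.001, 0.0, -1.0]]
ft_force: [-0.4, 0.7, -1.0]
finger_gap: 0.008
finger_force: 0.0
```

Call:
{"method": "drive_tool", "body": {
  "plan": [
    [1,[0.06,0,0],0],
    [1,[0.06,0,0],0],
    [1,[0.06,0,0],0],
    [1,[0.06,0,0],0],
    [1,[0.06,0,0],0],
    [1,[0,0,0],0],
    [1,[0,0,0],0],
    [1,[0,0,0],0]
  ]
}}

```text
time_s: 18.3
tool_pos: [575.9, -183.9, 85.6]
orientation: [[0.993, -0.119, -0.006], [-0.119, -0.993, 0.001], [-0.006, -0.0, -1.0]]
ft_force: [-4.6, 0.7, 2.9]
finger_gap: 0.006
finger_force: 2.7
```

Riding up the ball now; I push on.

Call:
{"method": "drive_tool", "body": {
  "plan": [
    [1,[0.06,0,0],0],
    [1,[0.06,0,0],0],
    [1,[0.05,0,0],0],
    [1,[0,0,0],0],
    [1,[0,0,0],0],
    [1,[0,0,0],0],
    [1,[0,0,0],0],
    [1,[0,0,0],0]
  ]
}}

```text
time_s: 19.1
tool_pos: [576.1, -183.9, 85.4]
orientation: [[0.993, -0.12, -0.023], [-0.119, -0.993, 0.005], [-0.024, -0.003, -1.0]]
ft_force: [-17.4, 2.6, 14.9]
finger_gap: 0.008
finger_force: 9.4
```

```bash
python3 - <<'E'
from h import *
I=capture("side");J=capture("wrist");cv2.imwrite("pics/s8.png",np.hstack([cv2.resize(I[250:390,270:500,::-1],(460,280),interpolation=2),cv2.resize(J[:,:,::-1],(340,280))]))
cs=get_calibration("side")
for r in spot_point("side","drawer_pull")[:2]:print(r["confidence"],onz(cs,r["position"],86))
go([576,-184,86])
E
```

```text
0.88 [ 584.86 -182.98   86.  ]
pos [ 576.15 -183.92   85.41] ya -96.86452481130927 turn deg 0 units 0.0 shift units total [-0.    0.   -0.01] gap 0.4758460725886905 F [-18.31   2.62  13.37] t 19.25
```

View pics/s8.png

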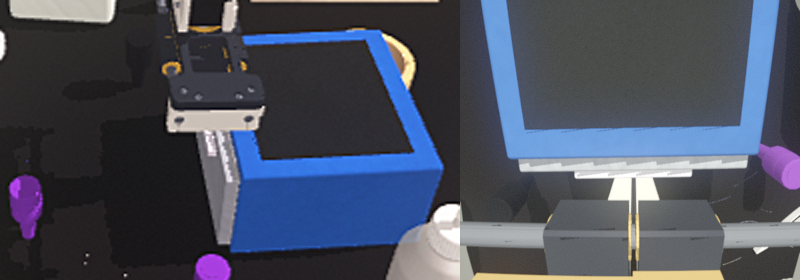

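The drawer looks shut: it stopped hard at 18 N, and the pull is 20 mm before the cabinet face. I back away and check.

Call:
{"method": "drive_tool", "body": {
  "plan": [
    [1,[-0.2,0,0],0],
    [1,[-0.3,0,0],0],
    [1,[-0.4,0,0],0],
    [1,[-0.3,0,0],0],
    [1,[0,0,-0.5],0],
    [1,[0,0,-0.7],0],
    [1,[0,0,-0.7],0],
    [1,[0,0,-0.3],0]
  ]
}}

```text
time_s: 20.05
tool_pos: [530.6, -178.7, 200.1]
orientation: [[0.993, -0.119, 0.01], [-0.119, -0.993, -0.003], [0.01, 0.001, -1.0]]
ft_force: [-0.8, -0.5, 0.1]
finger_gap: 0.008
finger_force: 0.0
```

```bash
python3 - <<'E'
from h import *
capture("scene");cal=get_calibration("wrist");J=capture("wrist");I=capture("side")
cv2.imwrite("pics/s9.png",np.hstack([cv2.resize(I[180:390,230:440,::-1],(400,400),interpolation=2),cv2.resize(J[:320,150:470,::-1],(400,400))]))
cs=get_calibration("side")
for n,c in(("side",cs),("wrist",cal)):
  for r in spot_point(n,"drawer_pull")[:1]:print(n,r["confidence"],onz(c,r["position"],86))
  for r in spot_point(n,"kit_drawers")[:1]:print(n,"cab",r["confidence"],onz(c,r["position"],0))
go([500,-170,200])
E
```

```text
side 0.75 [ 591.17 -175.27   86.  ]
side cab 0.59 [ 609.01 -186.96    0.  ]
wrist 0.96 [ 583.03 -184.94   86.  ]
wrist cab 0.58 [ 605.69 -185.79    0.  ]
pos [ 526.64 -177.53  194.68] ya -96.80420455317673 turn deg 0 units 0.0 shift units total [-0.55 -0.09 -0.11] gap 0.5655983667983324 F [0.31 0.55 0.62] t 20.4
```

View pics/s9.png

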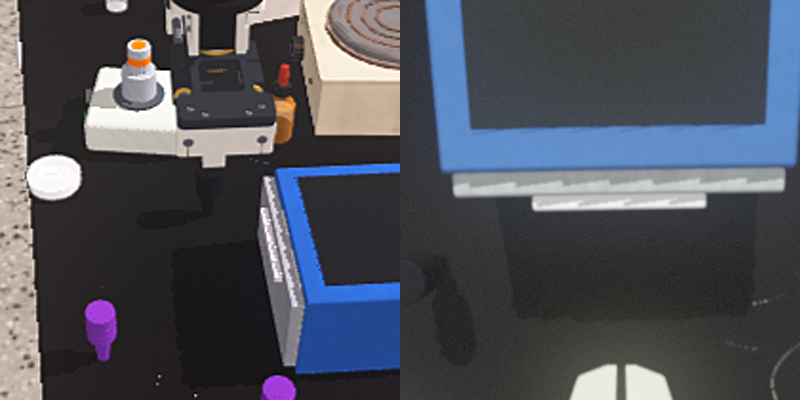

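```bash
python3 - <<'E'
from h import *
cal=get_calibration("wrist");J=capture("wrist");g=cv2.cvtColor(J,cv2.COLOR_RGB2GRAY).astype(int);h=cv2.cvtColor(J,cv2.COLOR_RGB2HSV)
for c in (300,326,350):print(c,[(r,g[r,c],h[r,c,1]) for r in range(126,176,2)])
for c in (300,326,350):
    blue=[r for r in range(90,170) if h[r,c,1]>90];br=[r for r in range(140,190) if g[r,c]>110]
    E=onz(cal,(max(blue)+.5,c),104);P=onz(cal,(max(br)+.5,c),90);print(max(blue),max(br),E,P,(E-P)@np.array([.993,-.115,0]))
E
```

```text
300 [(126, np.int64(143), np.uint8(15)), (128, np.int64(159), np.uint8(6)), (130, np.int64(155), np.uint8(8)), (132, np.int64(160), np.uint8(9)), (134, np.int64(157), np.uint8(11)), (136, np.int64(197), np.uint8(5)), (138, np.int64(201), np.uint8(3)), (140, np.int64(199), np.uint8(5)), (142, np.int64(196), np.uint8(5)), (144, np.int64(161), np.uint8(8)), (146, np.int64(175), np.uint8(3)), (148, np.int64(195), np.uint8(1)), (150, np.int64(193), np.uint8(3)), (152, np.int64(190), np.uint8(3)), (154, np.int64(214), np.uint8(1)), (156, np.int64(228), np.uint8(1)), (158, np.int64(151), np.uint8(5)), (160, np.int64(52), np.uint8(19)), (162, np.int64(58), np.uint8(24)), (164, np.int64(59), np.uint8(24)), (166, np.int64(57), np.uint8(21)), (168, np.int64(57), np.uint8(21)), (170, np.int64(61), np.uint8(16)), (172, np.int64(54), np.uint8(30)), (174, np.int64(56), np.uint8(9))]
326 [(126, np.int64(148), np.uint8(10)), (128, np.int64(156), np.uint8(8)), (130, np.int64(152), np.uint8(7)), (132, np.int64(150), np.uint8(12)), (134, np.int64(152), np.uint8(8)), (136, np.int64(170), np.uint8(9)), (1
[... 1078 characters left out ...]
int8(1)), (150, np.int64(190), np.uint8(0)), (152, np.int64(216), np.uint8(4)), (154, np.int64(241), np.uint8(2)), (156, np.int64(209), np.uint8(2)), (158, np.int64(105), np.uint8(5)), (160, np.int64(55), np.uint8(34)), (162, np.int64(68), np.uint8(14)), (164, np.int64(66), np.uint8(18)), (166, np.int64(54), np.uint8(18)), (168, np.int64(63), np.uint8(12)), (170, np.int64(60), np.uint8(32)), (172, np.int64(62), np.uint8(12)), (174, np.int64(56), np.uint8(26))]
124 158 [ 606.9  -170.73  104.  ] [ 586.51 -167.05   90.  ] 20.669851066747256
124 158 [ 605.09 -185.74  104.  ] [ 584.56 -183.25   90.  ] 20.670847788559215
123 157 [ 603.99 -199.67  104.  ] [ 583.39 -198.27   90.  ] 20.62054397422757
```

The pull measures 20.6 mm before the cabinet face, so the drawer is home within measuring error. The arbor is seated and nothing else has moved.

```bash
python3 -c "
from workcell import *
print(hand_in())"
```

```text
the job is handed in; nothing more can be done
None
```

The job is handed in, with no verdict returned: the orange arbor is tapped fully home in the mill, the drawer is pushed shut with the blue arbor left in its slot, and nothing I saw of the bottles and dish had been moved.

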